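# Tip the spacer out of its tube for bake-out

## Robot

A 6-joint arm with a two-finger parallel gripper is mounted at the origin on the work surface. World frame = base frame: x ahead of the robot, y to its left, z up, the work surface at z = 0. Lengths are in m, angles in rad, forces in N, time in s.
With the tool pointing down it reaches from about 0.35 to 0.775 m from the base axis. Payload 5.5 kg.
Tool frame: the origin (TCP) lies at the very end of the fingers, on their centre line; the grasp point (between the pads) lies 19 mm behind it; z points along the fingers, y is the line along which they close (so a half turn about z gives the same grasp; the last joint's range is limited). The gripper opens to 85 mm and grips with 20 to 120 N. Pads are 22 mm wide; open, the fingers measure 114 mm over their backs; the gripper's body (76 mm by 85 mm) begins 54 mm behind the grasp point. The pads swing forward as they close: fully open they stand 13 mm farther back than shut.
Start: joints at [1.154, 0.313, 0.046, 1.304, 0, 1.431], TCP at [0.157, 0.553, 0.198] pointing down, gripper open.
Joint ranges: [-2.76, 2.76], [-0.86, 1.69], [-1.03, 1.26], [-2.2, 2.34], [-1.47, 1.5], [-3.14, 3.14]. Speed limits (rad/s): [2.57, 2.57, 3.14, 3.14, 3.14, 3.14].

## Interface

Orientations are given as a 3x3 rotation matrix whose columns are the frame's x, y, z axes.
In Python, from station import ctrl gives the robot as it stands. The module is installed in compiled form; this text tells all that it offers.
- The arm moves only by the tool apply_moves, never from a script. Its argument "increments" is one flat list of numbers, 7 for each row, row after row: the shift along the tool's x, y, z in mm, then the turn, a rotation vector about the tool's x, y, z in degrees, then the closure in counts, from 0 (fully open) to 255 (shut). A call has 1 to 20 rows; each row shifts and turns the commanded pose from where the row before left it, along the tool's axes as they then stand; what a row does not reach is not made up. A row lasts 1/10 s, in which the tool goes at most 50 mm and 8.59 degrees, less where a joint would pass 70% of its speed; a pose out of reach is approached as far as the arm can. A call with a gripper value outside its range is refused whole. The fingers move at their own pace and stop on an object; the grip force is fixed at half the most. Time passes only in rows, so rows that do not move let the fingers close. It gives the time, the measured TCP pose, the force, the opening and the grip force at its end, in the units of the state.
- ctrl.get_obs(): the state, without advancing time (a new reading comes with each control period).
- ctrl.capture(name): name is "scene" or "top"; returns the picture (420x560x3 uint8, red, green, blue); there is no depth.
- ctrl.camera_params(name): a dict with "fx", "fy", "cx", "cy" (pixels), "k1" (the pictures are not rectified: a ray, as slopes to the right and down, at radius r is drawn at 1 + k1 r^2 times it, then the intrinsics apply), "pose" (4x4, takes a point from camera to world coordinates). Camera axes: x right, y up, looking along -z (the intrinsics and any distortion apply to the point x, -y, -z); pixel columns grow to the right and rows downward; lengths in m; the calibration is good to about 2 mm. A picture is of the moment at which its call begins. camera_params takes no time and is no camera call.
- ctrl.sign_off(): hands the job in; it is judged then, once.
The state is a dict: "t": time; "joint_positions": joint angles; "dq": joint speeds; "joint_torque": joint torques, N m; "eef_pos": TCP position; "tool_rot": TCP orientation; "contact_force": force on the tool from outside, world axes, zero at the start; "ft_torque": the same for the moment, N m; "gripper_width": finger opening in m; "gripper_force": force on a finger pad.
Only numpy, scipy, OpenCV 4.12 (cv2) and the standard library are available. Lean on these libraries where they do the work, as an engineer would, in place of code of your own. Each camera call takes 0.05 s, during which the arm holds its last target. There are 200 camera calls.

## Task

Dry the brass spacer on the hotplate: take the tall white tube from its cradle, tip it with its mouth held low over the tray (within a few centimetres, so that the spacer slides out and does not drop) until the spacer lies in the tray, and lay the empty tube fully back in its cradle. Only then turn the hotplate's dial clockwise until its pointer stands on the red mark. Leave the bottles and the jar on the bench where they stand.

Things in the scene. Friction and masses are not known exactly. Their poses are not given: they have to be found in the camera images.
- tube_center (a point): Tall white plastic tube, red band at its closed foot, loose: 40 mm across, 160 mm long, wall 4 mm, 130 g. Point on its axis, 80 mm from either end; z from foot to mouth. It lies in the cradle, leaning 40 degrees from vertical. The 70 mm by the mouth are free. Emptying needs a turn of 70 to 85 degrees more: gripped with fingers slanting 35 degrees back to the robot, they end slanting 50 away.
- tube_mouth (a point): Centre of the tube's open mouth (inside diameter 32 mm), 80 mm from tube_center along its z axis.
- tube_foot (a point): Centre of the underside of the tube's closed foot, 80 mm from tube_center against its z axis.
- spacer_center (a point): Brass-coloured polished hexagonal spacer, loose, 20 mm across flats, 70 mm long, 130 to 240 g; point at its centre, z along its length. It starts at the bottom of the tube, its upper end more than 80 mm below the mouth, too deep for fingers. It slips out once the mouth points down steeply enough; how steeply varies (15 to 25 degrees below level).
- cradle: Fixed: dark base plate 150 x 110 x 12 mm with a blue V-shaped trough 90 mm long, leaning 40 degrees from vertical towards the cradle's -x axis (roughly to the robot), and a foot plate. Origin under the base plate's centre, z up. The trough is open to above and +x: lowered or dropped a few mm into it, the tube slides down to the foot plate by itself.
- seat_foot (a point): Where tube_foot is when the tube lies home in the cradle (50 mm along the cradle's x, 45 mm above the bench).
- seat_mouth (a point): Where tube_mouth is when the tube lies home in the cradle (-53 mm along the cradle's x, 168 mm above the bench).
- hotplate: Fixed white laboratory hotplate, 220 mm (x) x 310 mm (y) x 76 mm high; origin at the centre of its underside, z up. Towards its +y end lies an open aluminium tray, towards its -y end the dial.
- tray_floor (a point): Centre of the tray's floor, 87 mm above the bench; the tray is open above, inside 150 mm (hotplate x) x 130 mm (hotplate y), walls 3 mm thick, rim 19 mm above the floor. Axes as the hotplate's.
- dial_grip (a point): On the dial's vertical axis at the height to grip (37 mm above the hotplate's deck, 7 mm below the top of the bar). The dial is a black disc 44 mm across with an upright bar grip 42 mm long, 14 mm wide, 32 mm tall; a white line on one half of the bar's top is the pointer.
- dial (a joint): Turn of the dial in rad, growing clockwise seen from above, light friction, stays where left. At 0 the pointer (and the bar) lies along the hotplate's -x axis. Marks on the deck stand every 30 degrees from 0; the long red mark is the sixth, at 150 degrees (2.618). Starts between 0.1 and 0.9; stops at 0 and 5.24.
- red_bottle: Red plastic bottle, 64 mm across, 170 mm tall, loose; origin at the centre of its underside. To be left alone.
- jar: Amber glass jar with a steel lid, 70 mm across, 90 mm tall, loose; origin at the centre of its underside. To be left alone.
- white_bottle: White plastic bottle with a blue cap, 56 mm across, 120 mm tall, loose; origin at the centre of its underside. To be left alone.
Mind the look-alikes: they are no part of the job. What is shaped like the part that bears tube_center but green or turquoise is not meant.

How it is judged:
By the outcome, as a careful person would: the job done as asked, in the order asked, and still so for the second after the job is handed in, with the robot touching nothing.
It also fails if it takes over 72 s, if anything falls off the work surface, if the arm or the gripper's body presses on something with over 40 N, if the wrist force passes 120 N, or if a joint passes its speed limit or range.

## Working session

There is one attempt and no reset: what is moved stays moved. The work goes in short steps, Python scripts to look and compute and a tool call to move; the robot and the scene stay as the last step left them, time stands still between calls to the robot, and variables do not carry over. Pictures are saved under pics/ and viewed, at most 10 in all, crops included, and the job is handed in when it is done.

Besides the shell and the picture viewer there is one more tool, called after "Request:" as name(argument=value, ...) on one line, values as JSON. apply_moves: Moves the arm, as the interface text tells. Its arguments: {"type":"object","properties":{"increments":{"type":"array","items":{"type":"number"}}},"required":["increments"]}

```bash
mkdir -p pics
python3 - <<'E'
from station import ctrl
import cv2,numpy as np
for n in("scene","top"):
    im=ctrl.capture(n); cv2.imwrite(f"pics/{n}0.png",im[:,:,::-1]); np.save(f"{n}0.npy",im)
    p=ctrl.camera_params(n); print({k:(np.round(v,3).tolist()) for k,v in p.items()})
o=ctrl.get_obs(); print(o['t'],o['eef_pos'],np.round(o['tool_rot'],3).tolist(),o['gripper_width'])
E
```

```text
{'fx': 463.3, 'fy': 463.3, 'cx': 277.67, 'cy': 213.708, 'k1': 0.036, 'pose': [[0.749, -0.529, 0.399, 1.114], [0.662, 0.582, -0.472, -0.609], [0.017, 0.618, 0.786, 1.237], [0.0, 0.0, 0.0, 1.0]]}
{'fx': 507.751, 'fy': 507.751, 'cx': 289.294, 'cy': 212.98, 'k1': -0.127, 'pose': [[0.007, 0.988, -0.151, 0.244], [-1.0, 0.007, 0.002, 0.057], [0.003, 0.151, 0.988, 2.042], [0.0, 0.0, 0.0, 1.0]]}
0.1 [0.15692512 0.552666   0.19741934] [[-0.962, 0.273, -0.001], [0.273, 0.962, -0.001], [0.0, -0.002, -1.0]] 0.08550840281852516
```

View pics/scene0.png

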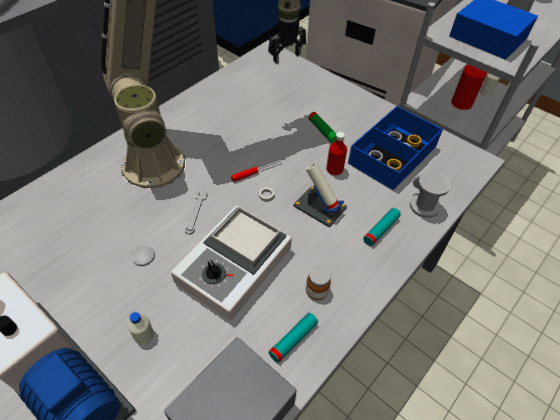

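View pics/top0.png

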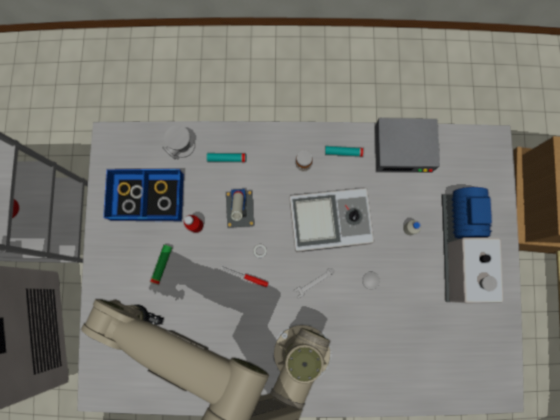

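The scene shows the cradle at about (320,205) and the hotplate at about (232,260). In the top view they are at (239,208) and (331,219), with the red bottle at (193,223). I'll write the helpers and zoom in.

```bash
cat > h.py <<'E'
from station import ctrl
import cv2,numpy as np
def K(n):
    p=ctrl.camera_params(n); return np.array([[p['fx'],0,p['cx']],[0,p['fy'],p['cy']],[0,0,1.]]),np.array([p['k1'],0,0,0,0.]),np.array(p['pose'])
def ray(n,u,v):
    k,d,P=K(n); q=cv2.undistortPointsIter(np.array([[[u,v]]],float),k,d,None,None,(3,50,1e-10))[0,0]
    r=P[:3,:3]@[q[0],-q[1],-1]; return P[:3,3],r/np.linalg.norm(r)
def onz(n,u,v,z):
    o,r=ray(n,u,v); return o+r*(z-o[2])/r[2]
def tri(a,b):
    (o1,r1),(o2,r2)=ray("scene",*a),ray("top",*b)
    A=np.stack([r1,-r2],1); s=np.linalg.lstsq(A,o2-o1,rcond=None)[0]
    p,q=o1+s[0]*r1,o2+s[1]*r2; return (p+q)/2,np.linalg.norm(p-q)
def proj(n,p):
    k,d,P=K(n); c=P[:3,:3].T@(np.asarray(p)-P[:3,3]); M=np.diag([1,-1,-1.])
    return cv2.projectPoints((M@c)[None,None],np.zeros(3),np.zeros(3),k,d)[0].ravel()
def grid(im,x0,y0,w,h,s):
    c=cv2.resize(im[y0:y0+h,x0:x0+w,::-1],None,fx=s,fy=s,interpolation=cv2.INTER_CUBIC)
    for i in range(0,w,10):
        cv2.line(c,(i*s,0),(i*s,6 if i%50 else 14),(0,0,255),1)
    for i in range(0,h,10):
        cv2.line(c,(0,i*s),(6 if i%50 else 14,i*s),(0,0,255),1)
    return c
E
python3 - <<'E'
from h import *
s=np.load("scene0.npy");t=np.load("top0.npy")
cv2.imwrite("pics/hp.png",np.vstack([grid(s,165,190,140,130,4)[:,:],]))
a=grid(s,280,120,90,110,5); b=grid(t,180,170,60+20,110,5)[:, :400]
cv2.imwrite("pics/cr.png",np.hstack([a[:, :400],b[:a.shape[0], :400]]))
cv2.imwrite("pics/hpt.png",grid(t,280,180,100,80,6))
# auto measurements
for n,im,roi in(("scene",s,(280,120,90,110)),("top",t,(180,170,90,80))):
    x,y,w,h=roi; hsv=cv2.cvtColor(im[y:y+h,x:x+w],cv2.COLOR_RGB2HSV)
    print(n,'tube?')
    m=((hsv[...,1]<70)&(hsv[...,2]>150)).astype(np.uint8)
    nb,l,st,ce=cv2.connectedComponentsWithStats(m)
    for i in range(1,nb):
        if st[i,4]>30: print(st[i]+[x,y,0,0,0],ce[i]+[x,y])
E
```

```text
scene tube?
[280 120  17  16 141] [285.71631206 127.60992908]
[ 280  120   90  110 5531] [325.66208642 183.01807991]
top tube?
[185 217   7   6  34] [187.52941176 219.44117647]
```

View pics/cr.png

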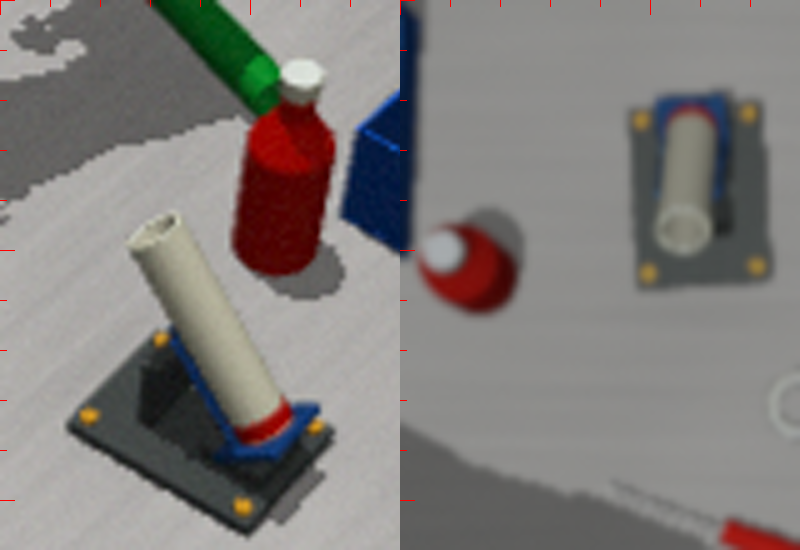

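View pics/hp.png

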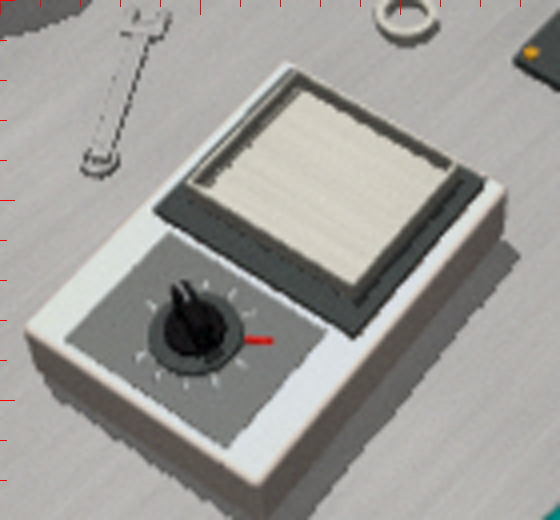

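View pics/hpt.png

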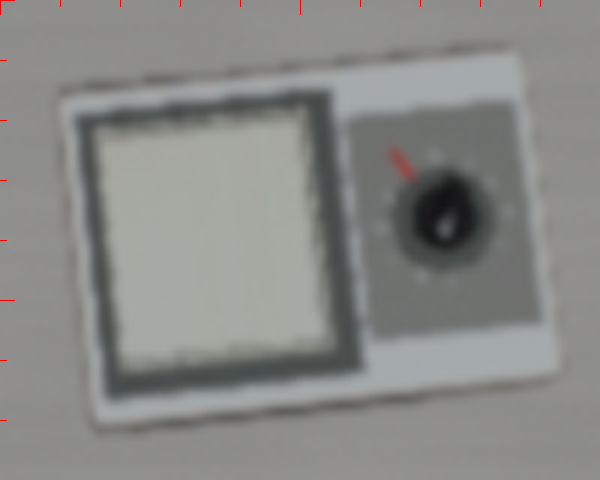

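```bash
cat > meas.py <<'E'
from h import *
np.set_printoptions(precision=4,suppress=True)
S=lambda u,v,x0,y0,s:((u+.5)/s-.5+x0,(v+.5)/s-.5+y0)
cr=lambda u,v:S(u,v,280,120,5); ct=lambda u,v:S(u-400,v,180,170,5)
hs=lambda u,v:S(u,v,165,190,4); ht=lambda u,v:S(u,v,280,180,6)
print("bolts scene/top")
bs=np.array([onz("scene",*cr(*p),.014) for p in[(160,338),(88,415),(242,506),(315,427)]])
bt=np.array([onz("top",*ct(*p),.014) for p in[(748,113),(641,120),(648,272),(757,265)]])
print(bs,bs.mean(0));print(bt,bt.mean(0))
print("mouth",tri(cr(155,232),ct(684,230)))
for z in[.168]: print(onz("scene",*cr(155,232),z),onz("top",*ct(684,230),z))
print("hp corners")
a=np.array([onz("scene",*hs(*p),.076) for p in[(290,65),(25,332),(263,487),(505,190)]])
b=np.array([onz("top",*ht(*p),.076) for p in[(95,428),(560,378),(520,50),(60,93)]])
print(a,a.mean(0));print(b,b.mean(0))
for q in(a,b): print([np.linalg.norm(q[i]-q[(i+1)%4]) for i in range(4)], [np.degrees(np.arctan2(*(q[i]-q[j])[[0,1]])) for i,j in((0,1),(3,2))])
print("floor corners")
a=np.array([onz("scene",*hs(*p),.087) for p in[(305,90),(205,185),(353,285),(450,175)]])
b=np.array([onz("top",*ht(*p),.087) for p in[(120,372),(337,348),(305,108),(97,128)]])
print(a,a.mean(0));print(b,b.mean(0))
print("dial disc", onz("scene",*hs(196,337),.080),onz("top",*ht(445,218),.080))
print("red tip/root",[onz("scene",*hs(*p),.076) for p in[(272,341),(245,340)]],[onz("top",*ht(*p),.076) for p in[(392,150),(411,178)]])
print("pointer", [onz("scene",*hs(*p),.120) for p in[(183,285),(193,303),(207,330)]])
print("redbottle cap", tri(cr(302,75),ct(443,248)))
E
python3 meas.py
```

```text
bolts scene/top
[[0.5032 0.2949 0.014 ]
 [0.5108 0.2069 0.014 ]
 [0.6371 0.2157 0.014 ]
 [0.6325 0.3032 0.014 ]] [0.5709 0.2552 0.014 ]
[[0.6393 0.2171 0.014 ]
 [0.6329 0.3043 0.014 ]
 [0.5082 0.2955 0.014 ]
 [0.5145 0.2075 0.014 ]] [0.5737 0.2561 0.014 ]
mouth (array([0.5201, 0.2512, 0.166 ]), np.float64(0.0005573875015021937))
[0.521  0.2493 0.168 ] [0.52   0.2512 0.168 ]
hp corners
[[ 0.4068  0.0246  0.076 ]
 [ 0.44   -0.2799  0.076 ]
 [ 0.6535 -0.2519  0.076 ]
 [ 0.6153  0.0472  0.076 ]] [ 0.5289 -0.115   0.076 ]
[[ 0.3968  0.0287  0.076 ]
 [ 0.4309 -0.2735  0.076 ]
 [ 0.6481 -0.2508  0.076 ]
 [ 0.6167  0.0528  0.076 ]] [ 0.5231 -0.1107  0.076 ]
[np.float64(0.30631791829629595), np.float64(0.21533821503521783), np.float64(0.3014972079046311), np.float64(0.20975746352061325)] [np.float64(-6.234066766317642), np.float64(-7.2850106625298094)]
[np.float64(0.3041303943769637), np.float64(0.2183174644583376), np.float64(0.30522789481595214), np.float64(0.2212732385010683)] [np.float64(-6.449854703137444), np.float64(-5.893782858704307)]
floor corners
[[ 0.4401  0.0084  0.087 ]
 [ 0.4483 -0.1083  0.087 ]
 [ 0.5928 -0.0981  0.087 ]
 [ 0.5798  0.0234  0.087 ]] [ 0.5152 -0.0436  0.087 ]
[[ 0.4322  0.013   0.087 ]
 [ 0.4486 -0.1271  0.087 ]
 [ 0.6059 -0.1073  0.087 ]
 [ 0.5916  0.0286  0.087 ]] [ 0.5196 -0.0482  0.087 ]
dial disc [ 0.5362 -0.2023  0.08  ] [ 0.535 -0.199  0.08 ]
red tip/root [array([ 0.5771, -0.1667,  0.076 ]), array([ 0.5621, -0.1791,  0.076 ])] [array([ 0.5804, -0.1652,  0.076 ]), array([ 0.5619, -0.1775,  0.076 ])]
pointer [array([ 0.5186, -0.1931,  0.12  ]), array([ 0.5346, -0.1987,  0.12  ]), array([ 0.5578, -0.2074,  0.12  ])]
redbottle cap (array([0.5038, 0.4308, 0.1698]), np.float64(0.0025466313047125427))
```

```bash
cat > plan.py <<'E'
from h import *
from scipy.spatial.transform import Rotation as Ro
np.set_printoptions(precision=4,suppress=True)
def rz(a): a=np.radians(a); return np.array([np.cos(a),np.sin(a),0])
def tool(yaw,sl):
    """heading X=yaw; fingers slant sl deg away (+) along X; tool y = +Y heading"""
    X=rz(yaw);Y=rz(yaw+90);s=np.radians(sl); z=np.sin(s)*X-np.cos(s)*np.array([0,0,1]); return np.stack([np.cross(Y,z),Y,z],1)
def step(p0,R0,p1,R1,n):
    w=Ro.from_matrix(R0.T@R1).as_rotvec()/n; r=Ro.from_rotvec(w).as_matrix()
    A=sum(np.linalg.matrix_power(r,k) for k in range(n)); v=np.linalg.solve(A,R0.T@(p1-p0))
    print(n,"rows:",np.round(v*1000,2),np.round(np.degrees(w),3))
def now():
    o=ctrl.get_obs(); print("t %.2f"%o['t'],o['eef_pos'],"q",o['joint_positions'],"F",o['contact_force'],"w %.4f"%o['gripper_width'],o['gripper_force']); return np.array(o['eef_pos']),np.array(o['tool_rot'])
u=-np.sin(np.radians(40))*rz(4)+np.cos(np.radians(40))*np.array([0,0,1])
foot=np.array([.572,.2557,.045])+.05*rz(4); G=foot+.122*u
E
python3 - <<'E'
from plan import *
p,R=now(); R1=tool(4,-35); pg=G+.021*R1[:,2]; pre=pg-.12*R1[:,2]; print(G,pg,pre,R1)
p2=p+[0,0,.2]
step(p2,R,pre,R1,20)
E
```

```text
t 0.10 [0.1569 0.5527 0.1974] q [1.1544 0.3139 0.0451 1.3036 0.     1.4312] F [-0.2514  0.563  -0.0983] w 0.0855 0.0
[0.5436 0.2537 0.1385] [0.5316 0.2529 0.1213] [0.6003 0.2577 0.2196] [[-0.8172 -0.0698 -0.5722]
 [-0.0571  0.9976 -0.04  ]
 [ 0.5736  0.     -0.8192]]
20 rows: [-25.81 -11.9    1.95] [ 0.299  1.731 -0.963]
```

Request:
apply_moves(increments=[0,0,-40,0,0,0,0,0,0,-40,0,0,0,0,0,0,-40,0,0,0,0,0,0,-40,0,0,0,0,0,0,-40,0,0,0,0])

```text
t: 0.6
eef_pos: [0.1569, 0.5527, 0.3996]
tool_rot: [[-0.962, 0.273, -0.0], [0.273, 0.962, -0.0], [0.0, -0.0, -1.0]]
contact_force: [0.3, 1.1, 0.5]
gripper_width: 0.0856
gripper_force: 0.0
```

Request:
apply_moves(increments=[-25.8,-11.9,2,0.3,1.73,-0.96,0,-25.8,-11.9,2,0.3,1.73,-0.96,0,-25.8,-11.9,2,0.3,1.73,-0.96,0,-25.8,-11.9,2,0.3,1.73,-0.96,0,-25.8,-11.9,2,0.3,1.73,-0.96,0,-25.8,-11.9,2,0.3,1.73,-0.96,0,-25.8,-11.9,2,0.3,1.73,-0.96,0,-25.8,-11.9,2,0.3,1.73,-0.96,0,-25.8,-11.9,2,0.3,1.73,-0.96,0,-25.8,-11.9,2,0.3,1.73,-0.96,0,-25.8,-11.9,2,0.3,1.73,-0.96,0,-25.8,-11.9,2,0.3,1.73,-0.96,0,-25.8,-11.9,2,0.3,1.73,-0.96,0,-25.8,-11.9,2,0.3,1.73,-0.96,0,-25.8,-11.9,2,0.3,1.73,-0.96,0,-25.8,-11.9,2,0.3,1.73,-0.96,0,-25.8,-11.9,2,0.3,1.73,-0.96,0,-25.8,-11.9,2,0.3,1.73,-0.96,0,-25.8,-11.9,2,0.3,1.73,-0.96,0,-25.8,-11.9,2,0.3,1.73,-0.96,0])

```text
t: 2.6
eef_pos: [0.5509, 0.2385, 0.2059]
tool_rot: [[-0.823, -0.064, -0.564], [-0.058, 0.998, -0.028], [0.565, 0.01, -0.825]]
contact_force: [-0.3, 0.5, 0.5]
gripper_width: 0.0855
gripper_force: 0.0
```

Run:
```python
from plan import *
p,R=now(); R1=tool(4,-35); pg=G+.021*R1[:,2]
print(R)
step(p,R,pg,R1,8)
```

```text
t 2.60 [0.5509 0.2385 0.2059] q [0.2207 1.0912 1.2633 2.3366 0.0964 0.1247] F [-0.2694  0.4534  0.5348] w 0.0855 0.0
[[-0.823  -0.0636 -0.5645]
 [-0.0578  0.9979 -0.028 ]
 [ 0.5651  0.0096 -0.825 ]]
8 rows: [-4.14  1.9  10.01] [0.082 0.074 0.002]
```

The last pose was stopped by the reach and by joints 3 and 4. The grasp itself lies lower, so I'll correct y first and then go in.

Request:
apply_moves(increments=[0,7.5,4,0.3,0,0,0,0,7.5,6,0.3,0,0,0,-3,0,10,0,0,0,0,-5,0,10,0,0,0,0,-5,0,10,0,0,0,0])

```text
t: 3.1
eef_pos: [0.5374, 0.2545, 0.1674]
tool_rot: [[-0.825, -0.07, -0.561], [-0.058, 0.998, -0.039], [0.562, 0.001, -0.827]]
contact_force: [1.0, -0.6, -0.9]
gripper_width: 0.0853
gripper_force: 0.0
```

Run:
```python
from plan import *
p,R=now(); R1=tool(4,-34); pg=G+.021*R1[:,2]
step(p,R,pg,R1,5)
```

```text
t 3.10 [0.5374 0.2545 0.1674] q [0.2498 0.9959 0.9695 2.1337 0.1014 0.1487] F [ 0.9785 -0.5513 -0.8519] w 0.0853 0.0
5 rows: [-4.27 -0.25  8.31] [ 0.008 -0.04   0.008]
```

Request:
apply_moves(increments=[-4.3,-0.3,8.3,0,0,0,0,-4.3,-0.3,8.3,0,0,0,0,-4.3,-0.3,8.3,0,0,0,0,-4.3,-0.3,8.3,0,0,0,0,-4.3,-0.3,8.3,0,0,0,0,0,0,0,0,0,0,0])

```text
t: 3.7
eef_pos: [0.5317, 0.2521, 0.12]
tool_rot: [[-0.824, -0.07, -0.563], [-0.058, 0.998, -0.039], [0.564, 0.001, -0.826]]
contact_force: [-0.1, 0.0, -0.5]
gripper_width: 0.0853
gripper_force: 0.0
```

Run:
```python
from plan import *
p,R=now(); R1=tool(4,-34); pg=G+.021*R1[:,2]
step(p,R,pg,R1,1)
s=ctrl.capture("scene"); t=ctrl.capture("top")
cv2.imwrite("pics/g1.png",np.hstack([grid(s,280,120,90,110,5)[:,:400],grid(t,200,150,80,110,5)]))
```

```text
t 3.70 [0.5317 0.2521 0.12  ] q [0.2486 0.9699 0.8    1.9927 0.1009 0.1479] F [-0.1445  0.0411 -0.5092] w 0.0853 0.0
1 rows: [ 0.31  0.73 -1.01] [ 0.027 -0.341  0.014]
```

View pics/g1.png

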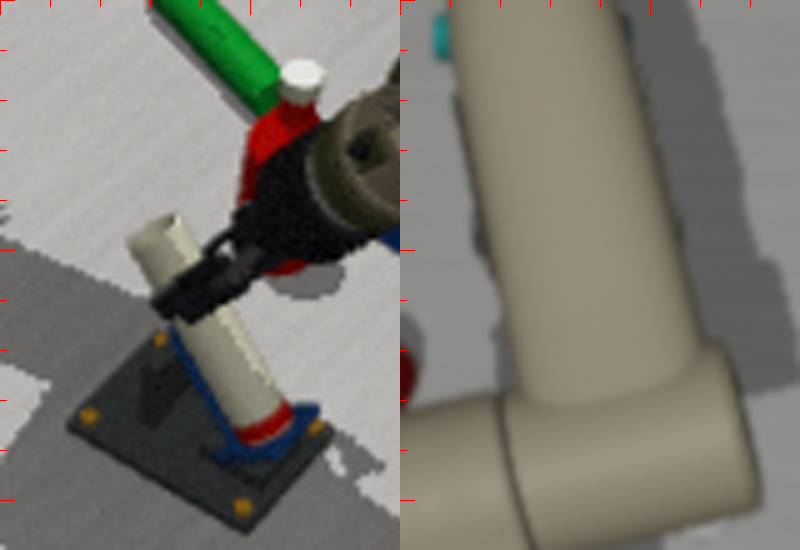

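The fingers straddle the tube about 40 mm below its mouth, at crop (190,290), and the tube is still home. I'll close and lift a little along the tube axis and up.

Request:
apply_moves(increments=[0,0,0,0,0,0,255,0,0,0,0,0,0,255,0,0,0,0,0,0,255,0,0,0,0,0,0,255,0,0,0,0,0,0,255,0,0,0,0,0,0,255,0,0,0,0,0,0,255,0,0,0,0,0,0,255])

```text
t: 4.6
eef_pos: [0.5326, 0.2521, 0.1216]
tool_rot: [[-0.825, -0.069, -0.561], [-0.058, 0.998, -0.038], [0.562, 0.001, -0.827]]
contact_force: [2.2, 2.0, 4.9]
gripper_width: 0.029
gripper_force: 58.7
```

Run:
```python
from plan import *
p,R=now(); 
step(p,R,p+.02*u,R,1)
# tray target
c=np.array([.518,-.046,.087]); X=rz(6.4)
for turn in(80,85):
    a=np.radians(40+turn); ax=-np.sin(a)*X+np.cos(a)*np.array([0,0,1])
    m=c+.030*X+[0,0,.040]; g=m-.038*ax; R1=tool(6.4,-34+turn); pt=g+.021*R1[:,2]; print(turn,ax,m,g,pt)
```

```text
t 4.60 [0.5326 0.2521 0.1216] q [0.2478 0.9688 0.8033 1.9944 0.1013 0.1476] F [2.2433 2.0384 4.8956] w 0.0290 58.65554831922054
1 rows: [19.24  0.01 -5.45] [0. 0. 0.]
80 [-0.8606 -0.0965 -0.5   ] [ 0.5478 -0.0427  0.127 ] [ 0.5805 -0.039   0.146 ] [ 0.5955 -0.0373  0.1314]
85 [-0.814  -0.0913 -0.5736] [ 0.5478 -0.0427  0.127 ] [ 0.5787 -0.0392  0.1488] [ 0.595  -0.0374  0.1356]
```

The width reads 29 mm, not 40 mm, so this isn't a clean grip. I'll look.

Run:
```python
from plan import *
s=ctrl.capture("scene"); np.save("g2.npy",s)
c=grid(s,295,150,75,75,8); 
for n,p in(("tcp",ctrl.get_obs()['eef_pos']),("G",G),("mouth",foot+.16*u),("foot",foot)):
    q=proj("scene",p); print(n,q)
    cv2.circle(c,tuple(int(x) for x in ((q-[295,150]+.5)*8)),3,(255,0,255),-1)
cv2.imwrite("pics/g2.png",c)
```

```text
tcp [312.843 177.2  ]
G [316.23   175.0787]
mouth [310.6979 165.3822]
foot [333.324  205.0121]
```

View pics/g2.png

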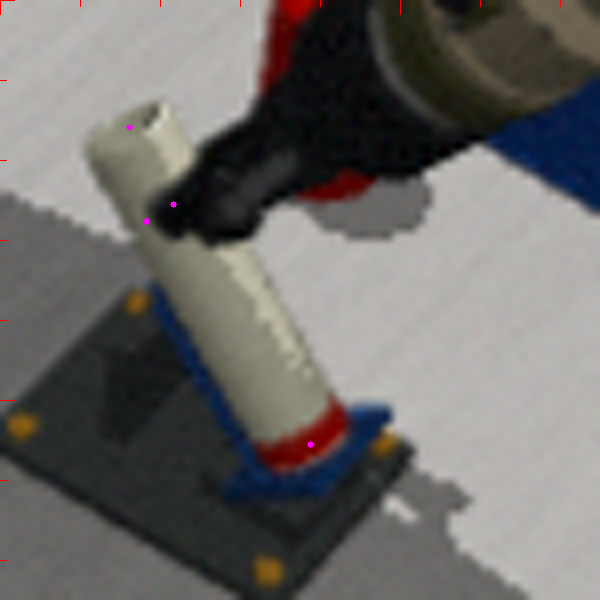

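The pads grip the tube's near side, short of its axis. I'll reopen, advance along the fingers and close again.

Request:
apply_moves(increments=[0,0,0,0,0,0,0,0,0,0,0,0,0,0,0,0,0,0,0,0,0,0,0,0,0,0,0,0,0,0,0,0,0,0,0,0,0,0,0,0,0,0,0,0,0,0,0,0,0,0,2,0,0,0,0,0,0,4,0,0,0,0,0,0,4,0,0,0,0,0,0,4,0,0,0,0,0,0,0,0,0,0,0])

```text
schema error: expected a multiple of 7 numbers
```

Request:
apply_moves(increments=[0,0,0,0,0,0,255,0,0,0,0,0,0,255,0,0,0,0,0,0,255,0,0,0,0,0,0,255,0,0,0,0,0,0,255,0,0,0,0,0,0,255,0,0,0,0,0,0,255,0,0,0,0,0,0,255])

```text
t: 5.45
eef_pos: [0.5326, 0.2521, 0.1216]
tool_rot: [[-0.825, -0.069, -0.561], [-0.058, 0.998, -0.038], [0.562, 0.001, -0.827]]
contact_force: [2.2, 2.4, 4.4]
gripper_width: 0.0291
gripper_force: 58.7
```

Request:
apply_moves(increments=[0,0,0,0,0,0,0,0,0,0,0,0,0,0,0,0,0,0,0,0,0,0,0,0,0,0,0,0,0,0,0,0,0,0,0,0,0,0,0,0,0,0,0,0,0,0,0,0,0,0,0,4,0,0,0,0,0,0,4,0,0,0,0,0,0,4,0,0,0,0,0,0,2,0,0,0,0,0,0,0,0,0,0,0])

```text
t: 6.65
eef_pos: [0.5242, 0.2512, 0.1094]
tool_rot: [[-0.824, -0.069, -0.562], [-0.058, 0.998, -0.038], [0.563, 0.001, -0.826]]
contact_force: [-0.5, -0.4, -0.7]
gripper_width: 0.0856
gripper_force: 0.0
```

Request:
apply_moves(increments=[0,0,0,0,0,0,255,0,0,0,0,0,0,255,0,0,0,0,0,0,255,0,0,0,0,0,0,255,0,0,0,0,0,0,255,0,0,0,0,0,0,255,0,0,0,0,0,0,255,0,0,0,0,0,0,255])

```text
t: 7.45
eef_pos: [0.5248, 0.2515, 0.11]
tool_rot: [[-0.825, -0.069, -0.561], [-0.058, 0.998, -0.038], [0.562, 0.001, -0.827]]
contact_force: [1.3, 1.8, 5.4]
gripper_width: 0.0377
gripper_force: 60.2
```

Request:
apply_moves(increments=[0,0,0,0,0,0,100,0,0,0,0,0,0,90,0,0,0,0,0,0,80,0,0,0,0,0,0,80,0,0,4,0,0,0,80,0,0,4,0,0,0,80,0,0,0,0,0,0,80,0,0,0,0,0,0,255,0,0,0,0,0,0,255,0,0,0,0,0,0,255,0,0,0,0,0,0,255,0,0,0,0,0,0,255])

```text
t: 8.65
eef_pos: [0.5201, 0.2513, 0.1033]
tool_rot: [[-0.825, -0.069, -0.561], [-0.058, 0.998, -0.038], [0.562, 0.001, -0.827]]
contact_force: [-0.1, 1.2, 3.2]
gripper_width: 0.0385
gripper_force: 60.3
```

Request:
apply_moves(increments=[4.8,0,-1.4,0,0,0,255,9.6,0,-2.7,0,0,0,255,9.6,0,-2.7,0,0,0,255,0,0,0,0,0,0,255])

```text
t: 9.05
eef_pos: [0.5037, 0.2499, 0.1234]
tool_rot: [[-0.825, -0.07, -0.561], [-0.058, 0.998, -0.038], [0.562, 0.001, -0.827]]
contact_force: [-0.5, 1.7, -1.2]
gripper_width: 0.0385
gripper_force: 60.5
```

```bash
cat > tube.py <<'E'
from plan import *
def band(n,roi,im=None):
    im=ctrl.capture(n) if im is None else im; x,y,w,h=roi; hsv=cv2.cvtColor(im[y:y+h,x:x+w],cv2.COLOR_RGB2HSV)
    m=(((hsv[...,0]<8)|(hsv[...,0]>172))&(hsv[...,1]>150)&(hsv[...,2]>70)).astype(np.uint8)
    nb,l,st,ce=cv2.connectedComponentsWithStats(m)
    return [(st[i,4],ce[i]+[x,y]) for i in range(1,nb) if st[i,4]>10]
E
python3 - <<'E'
from tube import *
p,R=now()
s0=np.load("scene0.npy"); g2=np.load("g2.npy"); s=ctrl.capture("scene")
r=(318,190,30,25)
print(band("scene",r,s0),band("scene",r,g2),band("scene",(300,170,48,45),s))
cv2.imwrite("pics/g3.png",grid(s,285,130,75,75,8))
E
```

```text
t 9.05 [0.5037 0.2499 0.1234] q [0.255  0.8862 0.6418 1.9151 0.1045 0.1534] F [-0.5465  1.7441 -1.2301] w 0.0385 60.49407944083214
[(np.int32(37), array([333.1622, 204.8108]))] [(np.int32(37), array([333.1622, 204.8108]))] [(np.int32(60), array([335.05  , 171.6333])), (np.int32(40), array([329.45 , 198.475]))]
```

View pics/g3.png

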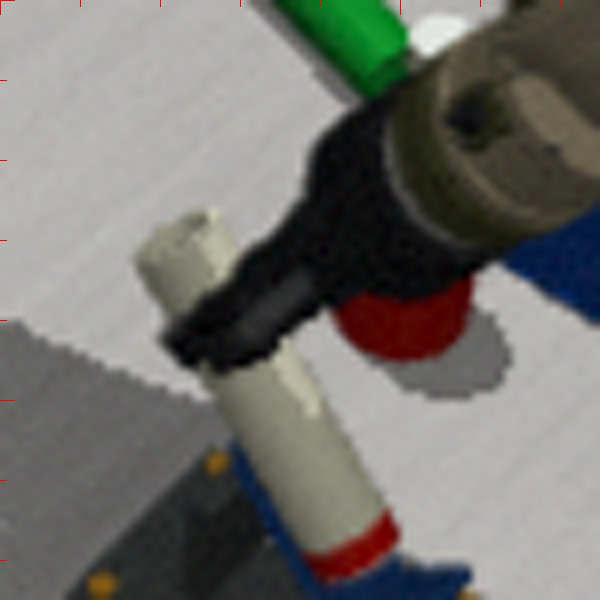

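The tube has come up with the gripper, parallel to how it lay, foot band at crop (350,545). I'll fit a small arm model to check joint limits for the tipping poses.

```bash
cat > fk.py <<'E'
from plan import *
from scipy.optimize import least_squares
D=[([1.1544,.3139,.0451,1.3036,0,1.4312],[.1569,.5527,.1974]),([.2207,1.0912,1.2633,2.3366,.0964,.1247],[.5509,.2385,.2059]),
([.2498,.9959,.9695,2.1337,.1014,.1487],[.5374,.2545,.1674]),([.2486,.9699,.8,1.9927,.1009,.1479],[.5317,.2521,.12]),([.255,.8862,.6418,1.9151,.1045,.1534],[.5037,.2499,.1234])]
def fk(q,P):
    h,L1,L2,d,L3,L5=P; q=np.asarray(q)
    dr=lambda a:np.array([np.sin(a),0,np.cos(a)])
    th=q[1]-q[2]+q[3]+np.pi/2
    Rb=Ro.from_euler('z',q[0]); Rp=Ro.from_euler('y',th); R5=Ro.from_euler('x',-q[4])
    p=np.array([0,d,h])+L1*dr(q[1])+L2*dr(q[1]-q[2]+np.pi/2)+L3*dr(th)+Rp.apply(R5.apply([0,0,L5]))
    Rt=Rb*Rp*R5; return Rb.apply(p),(Rt*Ro.from_euler('z',-q[5]+SG)).as_matrix()
SG=0
def fit():
    f=lambda P:np.concatenate([fk(q,P)[0]-p for q,p in D]+[1e-3*(np.array(P)-[.2,.45,.4,.1,.1,.2])])
    r=least_squares(f,[.2,.45,.4,.1,.1,.2]); return r.x,r.fun[:-6]
def ik(p,R,P,q0):
    def f(q):
        a,b=fk(q,P); return np.concatenate([10*(a-p),b[:,2]-R[:,2]])
    s=least_squares(f,q0); return s.x,np.abs(s.fun).max()
E
python3 - <<'E'
from fk import *
P,res=fit(); print(P,np.abs(res).max()*1000)
q=D[-1][0]; print(fk(q,P)[1]); print(ctrl.get_obs()['tool_rot'])
E
```

```text
[0.3036 0.5227 0.4213 0.0801 0.1617 0.3321] 13.288429252239942
[[-0.7655 -0.3155 -0.5607]
 [-0.3566  0.9335 -0.0384]
 [ 0.5355  0.1706 -0.8271]]
[[-0.8248 -0.0694 -0.5612]
 [-0.0579  0.9976 -0.0383]
 [ 0.5625  0.001  -0.8268]]
```

Run:
```python
import re
s=open('fk.py').read()
s=s.replace("h,L1,L2,d,L3,L5=P","h,L1,L2,d,L3,L5,e1,e2=P").replace("L1*dr(q[1])","L1*dr(q[1]+e1)").replace("L2*dr(q[1]-q[2]+np.pi/2)","L2*dr(q[1]-q[2]+np.pi/2+e2)")
s=s.replace(".2,.45,.4,.1,.1,.2]",".2,.45,.4,.1,.1,.2,0,0]").replace("[:-6]","[:-8]").replace("1e-3*","1e-4*")
s+='''
p0=np.array([.5201,.2513,.1033]); R0=np.array([[-.825,-.0695,-.561],[-.058,.998,-.038],[.562,.001,-.827]])
mt=R0.T@(foot+.16*u-p0); ut=R0.T@u   # mouth and axis in tool frame
def tip(m,yaw,turn):
    R=tool(yaw,-34.2+turn); return m-R@mt,R
LO=[-2.76,-.86,-1.03,-2.2,-1.47,-3.14];HI=[2.76,1.69,1.26,2.34,1.5,3.14]
'''
open('fk.py','w').write(s)
from fk import *
P,res=fit(); print(P,np.abs(res).max()*1000); print(mt,ut)
c=np.array([.518,-.046,.087]); X=rz(6.4)
q=D[-1][0]
p,R=now(); 
for turn,m in((0,None),(30,c+.02*X+[0,0,.16]),(45,c+.03*X+[0,0,.09]),(60,c+.03*X+[0,0,.06]),(70,c+.03*X+[0,0,.045]),(80,c+.03*X+[0,0,.04]),(85,c+.03*X+[0,0,.04])):
    if m is None: pp,Rr=p+.08*u,R
    else: pp,Rr=tip(m,6.4,turn)
    q,e=ik(pp,Rr,P,q); print(turn,pp,q[:5],round(e,4),"OK" if np.all(q[:5]<np.array(HI[:5])-.03) and np.all(q[:5]>np.array(LO[:5])+.03) else "LIM")
```

```text
[ 0.233   0.5184  0.4133  0.0801  0.1409  0.3327  0.0001 -0.1352] 0.05362898111625769
[ 0.0368  0.0008 -0.0527] [ 0.9621  0.0006 -0.2721]
t 9.10 [0.5037 0.2499 0.123 ] q [0.2549 0.887  0.642  1.915  0.1046 0.1533] F [ 0.7115  2.4734 -0.0222] w 0.0382 60.54546162486076
0 [0.4524 0.2463 0.1842] [0.2687 0.7451 0.5193 1.9329 0.1123] 0.0 OK
30 [ 0.5706 -0.0409  0.1917] [-0.1989  0.3758  0.1167  1.3815 -0.0224] 0.0 OK
45 [ 0.5936 -0.0384  0.1321] [-0.2356  0.222  -0.2615  0.9098  0.0638] 0.0 OK
60 [ 0.6036 -0.0372  0.1155] [-0.2895  0.0776 -0.5795  0.495   0.1708] 0.0 OK
70 [ 0.6082 -0.0367  0.1107] [-0.3322  0.0138 -0.7792  0.2004  0.254 ] 0.0 OK
80 [ 0.6109 -0.0364  0.1166] [-0.3797 -0.0193 -0.9612 -0.1075  0.3451] 0.0 OK
85 [ 0.6116 -0.0363  0.1222] [-0.4046 -0.0173 -1.0477 -0.2771  0.3926] 0.0 LIM
```

Run:
```python
from fk import *
P,res=fit()
c=np.array([.518,-.046,.087]); X=rz(6.4)
p,R=now(); a=(p+.08*u,R); Z=np.array([0,0,1])
W=[a,tip(c+.03*X+.16*Z,6.4,30),tip(c+.035*X+.07*Z,6.4,50),tip(c+.035*X+.045*Z,6.4,80)]
for (x,y,n) in zip(W,W[1:],(16,6,16)): step(*x,*y,n)
q=D[-1][0]
for w in W: q,e=ik(*w,P,q); print(w[0],q[:5],e)
```

```text
t 9.10 [0.5037 0.2499 0.123 ] q [0.2549 0.887  0.642  1.915  0.1046 0.1533] F [ 0.7115  2.4734 -0.0222] w 0.0382 60.54546162486076
16 rows: [ -5.88 -18.53  -2.71] [ 0.054 -1.876 -0.143]
6 rows: [-2.75  0.   12.87] [ 0.    -3.333 -0.   ]
16 rows: [-0.92  0.    0.14] [ 0.    -1.875  0.   ]
[0.4524 0.2463 0.1842] [0.2687 0.7451 0.5193 1.9329 0.1123] 1.4432899320127035e-14
[ 0.5805 -0.0398  0.1917] [-0.1938  0.3956  0.1459  1.391  -0.022 ] 3.908778856143158e-09
[ 0.6023 -0.0374  0.1163] [-0.2487  0.185  -0.3739  0.753   0.0962] 6.598055435347305e-12
[ 0.6159 -0.0359  0.1216] [-0.3734 -0.0198 -0.9448 -0.0924  0.3409] 5.066902453165767e-10
```

Request:
apply_moves(increments=[10,0,-2.7,0,0,0,255,19,0,-5.5,0,0,0,255,19,0,-5.5,0,0,0,255,19,0,-5.5,0,0,0,255,10,0,-2.8,0,0,0,255])

```text
t: 9.6
eef_pos: [0.452, 0.2458, 0.1848]
tool_rot: [[-0.824, -0.069, -0.562], [-0.057, 0.998, -0.039], [0.563, -0.0, -0.826]]
contact_force: [-0.4, 0.5, -3.2]
gripper_width: 0.0383
gripper_force: 60.6
```

Request:
apply_moves(increments=[-3,-9,-1.4,0,-1,0,255,-5.9,-18.5,-2.7,0.05,-1.88,-0.14,255,-5.9,-18.5,-2.7,0.05,-1.88,-0.14,255,-5.9,-18.5,-2.7,0.05,-1.88,-0.14,255,-5.9,-18.5,-2.7,0.05,-1.88,-0.14,255,-5.9,-18.5,-2.7,0.05,-1.88,-0.14,255,-5.9,-18.5,-2.7,0.05,-1.88,-0.14,255,-5.9,-18.5,-2.7,0.05,-1.88,-0.14,255,-5.9,-18.5,-2.7,0.05,-1.88,-0.14,255,-5.9,-18.5,-2.7,0.05,-1.88,-0.14,255,-5.9,-18.5,-2.7,0.05,-1.88,-0.14,255,-5.9,-18.5,-2.7,0.05,-1.88,-0.14,255,-5.9,-18.5,-2.7,0.05,-1.88,-0.14,255,-5.9,-18.5,-2.7,0.05,-1.88,-0.14,255,-5.9,-18.5,-2.7,0.05,-1.88,-0.14,255,-5.9,-18.5,-2.7,0.05,-1.88,-0.14,255,-3,-9,-1.4,0,-1,0,255,0,0,0,0,0,0,255])

```text
t: 11.4
eef_pos: [0.5803, -0.0409, 0.1906]
tool_rot: [[-0.992, -0.105, -0.071], [-0.105, 0.994, -0.007], [0.071, 0.0, -0.997]]
contact_force: [-0.6, 0.7, -4.2]
gripper_width: 0.0383
gripper_force: 60.7
```

Run:
```python
from fk import *
c=np.array([.518,-.046,.087]); X=rz(6.4)
p,R=now(); Z=np.array([0,0,1])
print("mouth now",p+R@mt)
W=[(p,R),tip(c+.035*X+.08*Z,6.4,50),tip(c+.035*X+.055*Z,6.4,65),tip(c+.035*X+.045*Z,6.4,80)]
for (x,y,n) in zip(W,W[1:],(7,6,10)): step(*x,*y,n)
# check band position vs prediction
print("foot pred px",proj("scene",p+R@(mt-.155*ut)),"mouth",proj("scene",p+R@mt)); print(band) if 0 else None
import tube; print(tube.band("scene",(180,180,160,130)))
```

```text
t 11.40 [ 0.5803 -0.0409  0.1906] q [-0.1962  0.3938  0.1407  1.3858 -0.0209 -0.3006] F [-0.5746  0.7173 -4.1651] w 0.0383 60.717704594135284
mouth now [ 0.5475 -0.0435  0.2458]
7 rows: [-2.47  0.15  9.46] [-0.004 -2.84  -0.054]
6 rows: [-0.7  -0.    2.22] [ 0.  -2.5 -0. ]
10 rows: [-0.76  0.   -0.19] [ 0.  -1.5  0. ]
foot pred px [296.132  244.5787] mouth [253.098  207.8091]
[(np.int32(66), array([294.7121, 244.1667])), (np.int32(14), array([229. , 274.5]))]
```

The foot band sits where predicted, within about 1.5 px, so the tube hasn't slipped. Now I'll tip it.

Request:
apply_moves(increments=[-2.5,0.2,9.5,0,-2.84,0,255,-2.5,0.2,9.5,0,-2.84,0,255,-2.5,0.2,9.5,0,-2.84,0,255,-2.5,0.2,9.5,0,-2.84,0,255,-2.5,0.1,9.5,0,-2.84,0,255,-2.5,0.1,9.5,0,-2.84,-0.2,255,-2.5,0.1,9.4,0,-2.84,-0.2,255,-0.7,0,2.2,0,-2.5,0,255,-0.7,0,2.2,0,-2.5,0,255,-0.7,0,2.2,0,-2.5,0,255,-0.7,0,2.2,0,-2.5,0,255,-0.7,0,2.2,0,-2.5,0,255,-0.7,0,2.2,0,-2.5,0,255])

```text
t: 12.75
eef_pos: [0.6105, -0.0333, 0.1147]
tool_rot: [[-0.854, -0.115, 0.508], [-0.099, 0.993, 0.059], [-0.511, 0.0, -0.859]]
contact_force: [-0.9, -0.5, -3.2]
gripper_width: 0.0384
gripper_force: 61.0
```

Request:
apply_moves(increments=[-0.8,0,-0.2,0,-1.5,0,255,-0.8,0,-0.2,0,-1.5,0,255,-0.8,0,-0.2,0,-1.5,0,255,-0.8,0,-0.2,0,-1.5,0,255,-0.8,0,-0.2,0,-1.5,0,255,-0.8,0,-0.2,0,-1.5,0,255,-0.8,0,-0.2,0,-1.5,0,255,-0.8,0,-0.2,0,-1.5,0,255,-0.8,0,-0.2,0,-1.5,0,255,-0.8,0,-0.2,0,-1.5,0,255,0,0,0,0,0,0,255,0,0,0,0,0,0,255,0,0,0,0,0,0,255,0,0,0,0,0,0,255,0,0,0,0,0,0,255])

```text
t: 14.25
eef_pos: [0.6174, -0.0341, 0.123]
tool_rot: [[-0.691, -0.114, 0.713], [-0.081, 0.993, 0.081], [-0.718, -0.001, -0.696]]
contact_force: [0.0, 0.4, -1.8]
gripper_width: 0.0383
gripper_force: 61.0
```

```bash
cat > spacer.py <<'E'
from tube import *
def brass(im,roi=(205,205,85,70)):
    x,y,w,h=roi; hsv=cv2.cvtColor(im[y:y+h,x:x+w],cv2.COLOR_RGB2HSV)
    m=((hsv[...,0]>12)&(hsv[...,0]<32)&(hsv[...,1]>80)).astype(np.uint8)
    nb,l,st,ce=cv2.connectedComponentsWithStats(m)
    return [(st[i].tolist(),ce[i]+[x,y]) for i in range(1,nb) if st[i,4]>8]
E
python3 - <<'E'
from spacer import *
p,R=now(); s=ctrl.capture("scene"); print(brass(s))
cv2.imwrite("pics/t1.png",grid(s,190,180,120,100,6))
E
```

```text
t 14.25 [ 0.6174 -0.0341  0.123 ] q [-0.3694 -0.0196 -0.9421 -0.0919  0.3398 -0.3518] F [ 0.0288  0.423  -1.8393] w 0.0383 61.024737507104874
[([24, 16, 4, 5, 9], array([230.5556, 222.5556])), ([39, 30, 6, 3, 12], array([246.8333, 236.    ]))]
```

View pics/t1.png

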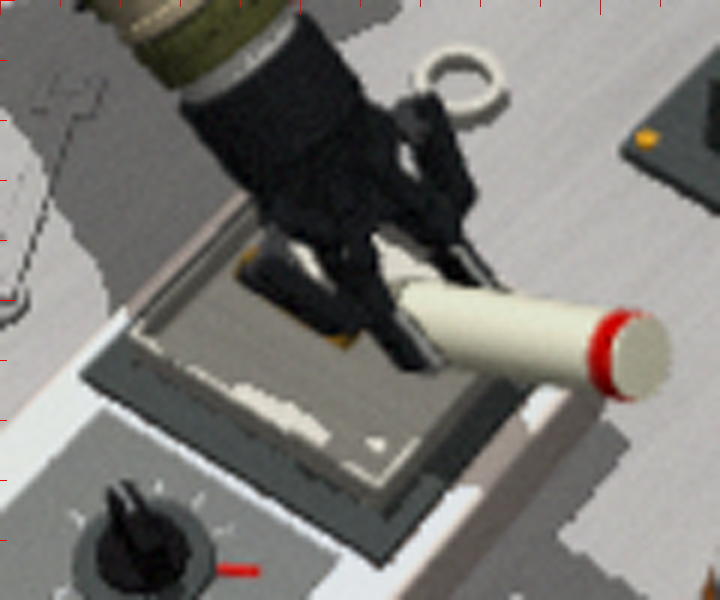

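The picture shows brass under the gripper, from crop (240,260) to (350,340), in the tray. I'll measure it and plan the withdrawal along the tube axis.

Run:
```python
from fk import *
P,_=fit()
for u_,v_ in((228,221.5),(249,237.5)): print(onz("scene",u_,v_,.09))
p,R=now(); ax=R@ut; print("mouth",p+R@mt,"axis",ax)
w=p-.06*ax+[0,0,.01]
step(p,R,w,R,1)
o=ctrl.get_obs(); q,e=ik(w,R,P,o['joint_positions']); print(q,e)
# back: over tray high, then cradle entry, home
up=w+[0,0,.1]
a=(p0+.105*u,R0)
R30=tool(5,-4); mid=(np.array([.57,.1,.24]),R30)
step(w,R,*mid,14); step(*mid,*a,10)
for x in((up,R),mid,a): q,e=ik(*x,P,q); print(x[0],q,e)
```

```text
[ 0.4383 -0.0465  0.09  ]
[ 0.5283 -0.0468  0.09  ]
t 14.30 [ 0.6172 -0.0341  0.1228] q [-0.3694 -0.0196 -0.9423 -0.0919  0.3398 -0.3518] F [ 0.3439  0.6106 -1.4683] w 0.0388 61.02479204535484
mouth [ 0.5541 -0.0405  0.1332] axis [-0.8595 -0.0991 -0.5012]
1 rows: [-64.91  -0.05   9.36] [0. 0. 0.]
[-0.3123  0.01   -0.7874  0.0195  0.3009  7.5256] 3.0531133177191805e-15
14 rows: [ 3.61  9.85 -7.66] [0.036 3.562 0.11 ]
10 rows: [ 8.42 15.53  8.66] [-0.04   3.02   0.095]
[ 0.6688 -0.0282  0.2629] [-0.3123 -0.1033 -0.6134  0.3067  0.3009  7.8083] 2.708944180085382e-13
[0.57 0.1  0.24] [ 0.0369  0.3815  0.2423  1.5013 -0.0035 13.4784] 1.1102230246251565e-15
[0.4528 0.2466 0.1837] [  0.2689   0.746    0.5198   1.9323   0.1126 325.5576] 3.8865766660234335e-05
```

Request:
apply_moves(increments=[-7,0,1,0,0,0,255,-15,0,2.2,0,0,0,255,-15,0,2.2,0,0,0,255,-15,0,2.2,0,0,0,255,-13,0,1.8,0,0,0,255,0,0,0,0,0,0,255])

```text
t: 14.9
eef_pos: [0.6713, -0.0285, 0.1656]
tool_rot: [[-0.688, -0.115, 0.716], [-0.082, 0.993, 0.081], [-0.721, -0.003, -0.693]]
contact_force: [0.6, -0.7, -1.7]
gripper_width: 0.0382
gripper_force: 61.0
```

Run:
```python
from fk import *
import spacer
P,_=fit(); X=rz(4); n=np.array([np.cos(np.radians(40))*X[0],np.cos(np.radians(40))*X[1],np.sin(np.radians(40))])
p,R=now(); s=ctrl.capture("scene"); print(spacer.brass(s,(200,195,100,85)))
a2=(p0+.12*u+.03*n,R0); mid=(np.array([.57,.1,.24]),tool(5,-4))
step(p,R,*mid,14); step(*mid,*a2,12)
q=ctrl.get_obs()['joint_positions']
for x in(mid,a2): q,e=ik(*x,P,q); print(x[0],q[:5],e)
```

```text
t 14.90 [ 0.6713 -0.0285  0.1656] q [-0.3117  0.0105 -0.7832  0.0187  0.301  -0.3074] F [ 0.5941 -0.6998 -1.6717] w 0.0382 61.038528084754944
[([96, 6, 4, 4, 13], array([297.3846, 202.6154])), ([29, 26, 22, 17, 163], array([239.4049, 229.1166]))]
14 rows: [ 3.83  9.88 -7.56] [0.031 3.579 0.114]
12 rows: [ 6.71 12.94  4.44] [-0.033  2.517  0.08 ]
[0.57 0.1  0.24] [ 0.0369  0.3815  0.2423  1.5013 -0.0035] 1.7872570090560203e-09
[0.4661 0.2475 0.2145] [0.2651 0.7756 0.6496 2.0328 0.1105] 3.886513908846201e-05
```

The spacer lies clear in the tray, at about pixel (239,229). Now I'll carry the tube back.

Request:
apply_moves(increments=[1.9,4.9,-3.8,0,1.79,0,255,3.8,9.9,-7.6,0,3.58,0.1,255,3.8,9.9,-7.6,0,3.58,0.1,255,3.8,9.9,-7.6,0,3.58,0.1,255,3.8,9.9,-7.6,0,3.58,0.1,255,3.8,9.9,-7.6,0,3.58,0.1,255,3.8,9.9,-7.6,0,3.58,0.1,255,3.8,9.9,-7.6,0,3.58,0.1,255,3.8,9.9,-7.6,0,3.58,0.1,255,3.8,9.9,-7.6,0,3.58,0.1,255,3.8,9.9,-7.6,0,3.58,0.1,255,3.8,9.9,-7.6,0,3.58,0.1,255,3.8,9.9,-7.6,0,3.58,0.2,255,3.8,9.9,-7.6,0,3.58,0.2,255,1.9,4.9,-3.8,0,1.79,0.1,255])

```text
t: 16.45
eef_pos: [0.5675, 0.1007, 0.2381]
tool_rot: [[-0.993, -0.089, -0.078], [-0.089, 0.996, 0.0], [0.077, 0.007, -0.997]]
contact_force: [0.4, -0.1, -1.0]
gripper_width: 0.0384
gripper_force: 61.0
```

Request:
apply_moves(increments=[6.7,12.9,4.4,0,2.52,0.1,255,6.7,12.9,4.4,0,2.52,0.1,255,6.7,12.9,4.4,0,2.52,0.1,255,6.7,12.9,4.4,0,2.52,0.1,255,6.7,12.9,4.4,0,2.52,0.1,255,6.7,12.9,4.4,0,2.52,0.1,255,6.7,12.9,4.4,0,2.52,0.1,255,6.7,12.9,4.4,0,2.52,0.1,255,6.7,12.9,4.4,0,2.52,0.1,255,6.7,12.9,4.4,0,2.52,0.1,255,6.7,12.9,4.4,0,2.52,0,255,6.7,12.9,4.4,0,2.52,0,255,0,0,0,0,0,0,255])

```text
t: 17.75
eef_pos: [0.4632, 0.2482, 0.2122]
tool_rot: [[-0.819, -0.073, -0.568], [-0.061, 0.997, -0.041], [0.57, 0.002, -0.822]]
contact_force: [-0.2, -0.2, -2.4]
gripper_width: 0.0382
gripper_force: 61.0
```

Run:
```python
from fk import *
import tube
X=rz(4); n=np.array([np.cos(np.radians(40))*X[0],np.cos(np.radians(40))*X[1],np.sin(np.radians(40))])
p,R=now(); s=ctrl.capture("scene"); print(tube.band("scene",(290,165,50,50),s),proj("scene",p+R@(mt-.155*ut)))
a=(p0+.10*u+.003*n,R0); b=(p0+.004*u+.002*n,R0)
step(p,R,*a,4); step(*a,*b,10)
```

```text
t 17.75 [0.4632 0.2482 0.2122] q [0.2673 0.7789 0.6441 2.0333 0.1112 0.159 ] F [-0.2244 -0.1979 -2.3762] w 0.0382 60.997306779026985
[(np.int32(162), array([330.1605, 170.4568]))] [321.4993 173.4408]
4 rows: [-3.28 -0.22  6.95] [-0.027 -0.134  0.052]
10 rows: [-9.21 -0.01  2.71] [0. 0. 0.]
```

Request:
apply_moves(increments=[-3.3,-0.2,7,0,-0.13,0,255,-3.3,-0.2,7,0,-0.13,0.1,255,-3.3,-0.2,7,0,-0.13,0.1,255,-3.3,-0.2,6.9,0,-0.13,0,255,-9.2,0,2.7,0,0,0,255,-9.2,0,2.7,0,0,0,255,-9.2,0,2.7,0,0,0,255,-9.2,0,2.7,0,0,0,255,-9.2,0,2.7,0,0,0,255,0,0,0,0,0,0,255])

```text
t: 18.8
eef_pos: [0.49, 0.248, 0.1451]
tool_rot: [[-0.826, -0.069, -0.559], [-0.057, 0.998, -0.039], [0.561, -0.001, -0.828]]
contact_force: [-0.4, 0.9, -1.3]
gripper_width: 0.0384
gripper_force: 61.0
```

Run:
```python
from fk import *
import tube
X=rz(4); n=np.array([np.cos(np.radians(40))*X[0],np.cos(np.radians(40))*X[1],np.sin(np.radians(40))])
p,R=now(); s=ctrl.capture("scene"); print(tube.band("scene",(300,183,50,30),s),proj("scene",p+R@(mt-.155*ut)))
b=(p0+.004*u+.002*n,R0); step(p,R,*b,5)
```

```text
t 18.80 [0.49   0.248  0.1451] q [0.2578 0.8427 0.6104 1.9254 0.105  0.1574] F [-0.44    0.9144 -1.2526] w 0.0384 60.998095348477364
[(np.int32(38), array([326.4737, 192.4211]))] [326.1226 191.5132]
5 rows: [-9.05  0.23  2.91] [-0.013  0.021 -0.016]
```

Request:
apply_moves(increments=[-9,0.2,2.9,0,0,0,255,-9,0.2,2.9,0,0,0,255,-9,0.2,2.9,0,0,0,255,-9,0.2,2.9,0,0,0,255,-4.5,0.2,1.4,0,0,0,255,-4.5,0.2,1.4,0,0,0,255,0,0,0,0,0,0,255])

```text
t: 19.55
eef_pos: [0.5187, 0.2513, 0.1091]
tool_rot: [[-0.827, -0.069, -0.559], [-0.057, 0.998, -0.039], [0.56, -0.0, -0.829]]
contact_force: [0.0, 0.2, -1.2]
gripper_width: 0.0386
gripper_force: 61.0
```

Request:
apply_moves(increments=[0,0,0,0,0,0,100,0,0,0,0,0,0,80,0,0,0,0,0,0,0,0,0,0,0,0,0,0,0,0,0,0,0,0,0,0,0,0,0,0,0,0,0,0,0,0,0,0,0,0,0,0,0,0,0,0,0,0,0,0,0,0,0])

```text
t: 20.45
eef_pos: [0.5186, 0.2514, 0.1099]
tool_rot: [[-0.827, -0.069, -0.558], [-0.057, 0.998, -0.039], [0.559, -0.0, -0.829]]
contact_force: [-0.0, -0.6, 0.0]
gripper_width: 0.0856
gripper_force: 0.0
```

Run:
```python
from fk import *
import tube
P,_=fit()
p,R=now(); s=ctrl.capture("scene"); print(tube.band("scene",(318,190,30,25),s),"home 333.16 204.81")
# retreat: back along -z 60 then toward higher
for d in(.04,.06,.07,.08):
    w=p-d*R[:,2]; q,e=ik(w,R,P,ctrl.get_obs()['joint_positions']); print(d,w,q[:5],e)
```

```text
t 20.45 [0.5186 0.2514 0.1099] q [0.2525 0.9267 0.6918 1.9215 0.1019 0.1526] F [-0.0353 -0.5934  0.0091] w 0.0856 0.0
[(np.int32(39), array([332.9744, 204.9487]))] home 333.16 204.81
0.04 [0.5409 0.253  0.143 ] [0.2472 0.9944 0.9093 2.0719 0.0989] 7.438494264988549e-13
0.06 [0.552  0.2537 0.1596] [0.2447 1.0497 1.0644 2.1719 0.0975] 2.220446049250313e-15
0.07 [0.5576 0.2541 0.1679] [0.2434 1.0922 1.1749 2.24   0.0969] 7.834288773267417e-11
0.08 [0.5632 0.2545 0.1762] [0.2422 1.2011 1.4355 2.391  0.0963] 0.0005644135936082595
```

The tube is home: its foot band is back at its first pixel. Next I'll retreat and measure the pointer.

Run:
```python
from fk import *
P,_=fit()
p,R=now(); w=p-.05*R[:,2]; t2=(np.array([.56,.25,.27]),tool(0,-8)); t3=(np.array([.5355,-.20,.24]),tool(-23.3,0))
step(w,R,*t2,10); 
step(*t2,*t3,18)
q=ctrl.get_obs()['joint_positions']
sl=Ro.from_matrix(R.T@t2[1]).as_rotvec()
for f in(0,.25,.5,.75,1):
    x=(w+(t2[0]-w)*f,R@Ro.from_rotvec(sl*f).as_matrix()); q,e=ik(*x,P,q); print(x[0],q[:5],round(e,5))
s=np.load("scene0.npy")
print(s[255:285,200:226].sum(2)//3)
```

```text
t 20.50 [0.5186 0.2514 0.1099] q [0.2524 0.9267 0.6918 1.9216 0.1019 0.1526] F [-0.7608 -0.3142 -0.1337] w 0.0851 0.0
10 rows: [  3.29  -0.45 -11.59] [-0.145 -2.599  0.373]
18 rows: [ -3.58 -24.95   1.53] [-0.09  -0.438  1.292]
[0.5465 0.2533 0.1513] [0.2459 1.0189 0.9801 2.1183 0.0982] 0.0
[0.5498 0.2525 0.181 ] [0.249  0.8767 0.8311 1.9978 0.0877] 0.0
[0.5532 0.2517 0.2107] [0.2537 0.7508 0.7153 1.8947 0.0743] 0.0
[0.5566 0.2508 0.2403] [0.2602 0.6349 0.618  1.8004 0.0575] 0.0
[0.56 0.25 0.27] [0.2687 0.5268 0.5324 1.7111 0.037 ] 0.0
[[140 122 119 122 119 119 122 121 122 121 122 120 120 120 119 122 120 129
  142 156 216 204 160  71  50  71]
 [121 118 122 123 120 122 121 121 120 121 118 117 119 121 121 122 119 120
  123 122 155 199 212 198  96  49]
 [121 121 122 122 122 122 122 118 121 123 120 121 121 122 122 123 122 121
  119 123 121 144 169 216 203 160]
 [120 123 119 120 119 122 116 121 127 118 121 120 125 123 123 119 124 121
  122 123 116 122 128 151 202 210]
 [121 123 120 119 117 125 120 122 117 122 121 122 120 123 119 121 122 122
  121 122 119 123 123 120 144 155]
 [120 118 119
[... 2012 characters left out ...]
15  15  32
   35  37  37  69  76  43 100 121]
 [152 128 127 110  64  74  73  80  77  71  64  57  62  61  33  64  38  41
   37  41  67  67  44 102 137 126]
 [123 122 126 124  67  61  79  78  77  76  68  75  79  74  74  76  40  35
   59  63  60  45 101 121 170 161]
 [119 121 124 119 107  86  62  69  75  73  76  81  77  75  77  72  66  62
   60  57  47 100 120 124 140 151]
 [121 124 122 123 124 135 107  52  52  56  69  68  72  79  69  59  58  44
   46  58 101 120 124 123 123 130]
 [124 124 124 123 176 126 122 104 105  54  53  46  49  50  44  43  57  98
  127 110 123 126 122 124 124 123]
 [121 123 118 114 159 124 125 124 123 105 104 121 103 102 102 104 109 118
  165 144 125 126 123 121 124 121]]
```

Request:
apply_moves(increments=[0,0,-5,0,0,0,0,0,0,-10,0,0,0,0,0,0,-10,0,0,0,0,0,0,-10,0,0,0,0,0,0,-10,0,0,0,0,0,0,-5,0,0,0,0,3.3,-0.5,-11.6,-0.15,-2.6,0.37,0,3.3,-0.5,-11.6,-0.15,-2.6,0.37,0,3.3,-0.5,-11.6,-0.15,-2.6,0.37,0,3.3,-0.5,-11.6,-0.15,-2.6,0.37,0,3.3,-0.5,-11.6,-0.15,-2.6,0.37,0,3.3,-0.5,-11.6,-0.15,-2.6,0.37,0,3.3,-0.5,-11.6,-0.15,-2.6,0.37,0,3.3,-0.5,-11.6,-0.15,-2.6,0.37,0,3.3,-0.5,-11.6,-0.15,-2.6,0.37,0,3.3,-0.5,-11.6,-0.15,-2.6,0.37,0,0,0,0,0,0,0,0])

```text
t: 22.2
eef_pos: [0.5597, 0.2498, 0.2741]
tool_rot: [[-0.991, -0.001, -0.133], [-0.001, 1.0, 0.003], [0.133, 0.003, -0.991]]
contact_force: [-1.0, -0.6, 0.0]
gripper_width: 0.0853
gripper_force: 0.0
```

Run:
```python
from fk import *
import tube,spacer
p,R=now(); s=ctrl.capture("scene"); np.save("s4.npy",s); print(tube.band("scene",(318,190,30,25),s)); b=spacer.brass(s); print(b)
e=onz("scene",209.5,260.6,.12); i=onz("scene",211.3,265,.12); c=np.array([.5357,-.2007,.12])
print(e,i,np.degrees(np.arctan2(*(e-i)[[1,0]])),np.degrees(np.arctan2(*(e-c)[[1,0]])),np.linalg.norm(e-c))
# tick marks ring (scene0, z=.076): bright small blobs around dial
s0=np.load("scene0.npy"); g=s0[245:300,190:240].mean(2); bl=((g>135)&(np.ptp(s0[245:300,190:240].astype(int),axis=2)<40)).astype(np.uint8)
nb,l,st,ce=cv2.connectedComponentsWithStats(bl)
for k in range(1,nb):
    if 1<st[k,4]<12: w=onz("scene",*(ce[k]+[190,245]),.076); print(st[k,4],w,np.linalg.norm(w-[c[0],c[1],.076]),np.degrees(np.arctan2(*(w-c)[[1,0]])))
```

```text
t 22.20 [0.5597 0.2498 0.2741] q [0.2681 0.5201 0.5325 1.7114 0.0378 0.2647] F [-1.0117 -0.5652  0.0056] w 0.0853 0.0
[(np.int32(38), array([332.8684, 204.9737]))]
[([24, 16, 22, 17, 168], array([239.2976, 229.2262]))]
[ 0.5161 -0.1942  0.12  ] [ 0.5305 -0.2008  0.12  ] 155.1889555366681 161.5662343675814 0.02067963377228346
3 [ 0.5061 -0.1659  0.076 ] 0.045684873264161235 130.37565866192116
4 [ 0.5268 -0.1581  0.076 ] 0.043510579900477374 101.84909070646913
5 [ 0.4898 -0.2043  0.076 ] 0.04603585551775144 -175.51903479268367
5 [ 0.5478 -0.1612  0.076 ] 0.04128187245405595 72.97233972090592
7 [ 0.5159 -0.2375  0.076 ] 0.04174622176270051 -118.25653012888192
6 [ 0.573  -0.1946  0.076 ] 0.03776671524565538 9.326880886458987
3 [ 0.5363 -0.2391  0.076 ] 0.038414944219992454 -89.04635359184931
6 [ 0.5708 -0.2168  0.076 ] 0.03862450666988927 -24.646130433012164
3 [ 0.5574 -0.2332  0.076 ] 0.0390391515601773 -56.24152724744945
6 [ 0.5438 -0.2973  0.076 ] 0.09691652664962282 -85.19891352327376
```

Run:
```python
from fk import *
p,R=now(); R3=tool(-21.5,0); c=np.array([.532,-.199,0])
t3=(c+[0,0,.20],R3)
step(p,R,*t3,20)
```

```text
t 22.25 [0.5598 0.2496 0.2724] q [0.2678 0.523  0.5325 1.7117 0.0379 0.2644] F [-0.2409 -0.1213  0.4243] w 0.0855 0.0
20 rows: [ -2.88 -22.43   3.5 ] [-0.068 -0.388  1.076]
```

Request:
apply_moves(increments=[-1.5,-11,1.8,0,-0.2,0.5,0,-2.9,-22.4,3.5,-0.07,-0.39,1.08,0,-2.9,-22.4,3.5,-0.07,-0.39,1.08,0,-2.9,-22.4,3.5,-0.07,-0.39,1.08,0,-2.9,-22.4,3.5,-0.07,-0.39,1.08,0,-2.9,-22.4,3.5,-0.07,-0.39,1.08,0,-2.9,-22.4,3.5,-0.07,-0.39,1.08,0,-2.9,-22.4,3.5,-0.07,-0.39,1.08,0,-2.9,-22.4,3.5,-0.07,-0.39,1.08,0,-2.9,-22.4,3.5,-0.07,-0.39,1.08,0,-2.9,-22.4,3.5,-0.07,-0.39,1.08,0,-2.9,-22.4,3.5,-0.07,-0.39,1.08,0,-2.9,-22.4,3.5,-0.07,-0.39,1.08,0,-2.9,-22.4,3.5,-0.07,-0.39,1.08,0,-2.9,-22.4,3.5,-0.07,-0.39,1.08,0,-2.9,-22.4,3.5,-0.07,-0.39,1.08,0,-2.9,-22.4,3.5,-0.07,-0.39,1.08,0,-2.9,-22.4,3.5,-0.07,-0.39,1.08,0,-2.9,-22.4,3.5,-0.07,-0.39,1.08,0,-2.9,-22.4,3.5,-0.07,-0.39,1.08,0])

```text
t: 24.25
eef_pos: [0.5339, -0.1893, 0.1979]
tool_rot: [[-0.933, 0.361, -0.009], [0.361, 0.933, 0.001], [0.008, -0.002, -1.0]]
contact_force: [-0.7, 0.1, 0.3]
gripper_width: 0.0853
gripper_force: 0.0
```

Request:
apply_moves(increments=[-1.5,-11,1.8,0,-0.2,0.5,0,0,0,0,0,0,0,0])

```text
t: 24.45
eef_pos: [0.5314, -0.1999, 0.1966]
tool_rot: [[-0.929, 0.37, -0.005], [0.37, 0.929, -0.0], [0.004, -0.002, -1.0]]
contact_force: [-0.8, 0.2, -0.0]
gripper_width: 0.0854
gripper_force: 0.0
```

Run:
```python
from fk import *
p,R=now(); R3=tool(-21.5,0); c=np.array([.532,-.199,0])
step(p,R,c+[0,0,.18],R3,2); step(c+[0,0,.18],R3,c+[0,0,.096],R3,6)
```

```text
t 24.45 [ 0.5314 -0.1999  0.1966] q [-0.4997  0.3033  0.0285  1.3001 -0.0025 -0.1209] F [-0.7697  0.2434 -0.0324] w 0.0854 0.0
2 rows: [-0.16  0.53  8.32] [-0.058 -0.124 -0.1  ]
6 rows: [ 0.  0. 14.] [0. 0. 0.]
```

Request:
apply_moves(increments=[-0.2,0.5,8.3,0,-0.1,-0.1,0,-0.2,0.5,8.3,0,-0.1,-0.1,0,0,0,14,0,0,0,0,0,0,14,0,0,0,0,0,0,14,0,0,0,0,0,0,14,0,0,0,0,0,0,14,0,0,0,0,0,0,14,0,0,0,0,0,0,0,0,0,0,0])

```text
t: 25.35
eef_pos: [0.5317, -0.1959, 0.095]
tool_rot: [[-0.932, 0.362, -0.003], [0.362, 0.932, -0.001], [0.002, -0.002, -1.0]]
contact_force: [-0.0, -0.2, 0.2]
gripper_width: 0.085
gripper_force: 0.0
```

Request:
apply_moves(increments=[0,0,0,0,0,0,150,0,0,0,0,0,0,150,0,0,0,0,0,0,150,0,0,0,0,0,0,200,0,0,0,0,0,0,255,0,0,0,0,0,0,255,0,0,0,0,0,0,255,0,0,0,0,0,0,255,0,0,0,0,0,0,255])

```text
t: 26.25
eef_pos: [0.5332, -0.1979, 0.0976]
tool_rot: [[-0.931, 0.364, 0.001], [0.364, 0.931, -0.003], [-0.002, -0.002, -1.0]]
contact_force: [-0.6, 0.3, -0.5]
gripper_width: -0.0001
gripper_force: 0.0
```

Run:
```python
from fk import *
p,R=now(); print(R, np.degrees(np.arctan2(R[1,0],R[0,0])), ctrl.get_obs()['ft_torque'])
```

```text
t 26.25 [ 0.5332 -0.1979  0.0976] q [-0.4954  0.3477 -0.1568  1.0639 -0.002  -0.123 ] F [-0.5711  0.2635 -0.5273] w -0.0001 0.0
[[-0.9315  0.3639  0.0011]
 [ 0.3639  0.9314 -0.0029]
 [-0.0021 -0.0023 -1.    ]] 158.6625183138829 [-0.0263  0.0306 -0.0176]
```

The gripper shut on nothing. I'll use the last picture for this, with the TCP and the dial centre projected onto it.

Run:
```python
from fk import *
s=ctrl.capture("scene"); np.save("s5.npy",s); x0,y0,f=170,205,7
c=grid(s,x0,y0,100,80,f); p,R=now()
for n,w in(("tcp",p),("bar top",[.532,-.199,.12]),("disc",[.532,-.199,.088]),("tcp+19",p-.019*R[:,2])):
    q=proj("scene",w); print(n,(q-[x0,y0]+.5)*f); cv2.circle(c,tuple(int(v) for v in (q-[x0,y0]+.5)*f),2,(255,0,255),-1)
cv2.imwrite("pics/d1.png",c)
```

```text
t 26.30 [ 0.5332 -0.1979  0.0976] q [-0.4954  0.3478 -0.1568  1.0639 -0.002  -0.123 ] F [ 0.6926 -0.0347 -0.02  ] w -0.0001 0.0
tcp [307.6392 452.0891]
bar top [298.5556 422.8482]
disc [305.8568 464.4087]
tcp+19 [303.3944 427.2092]
```

View pics/d1.png

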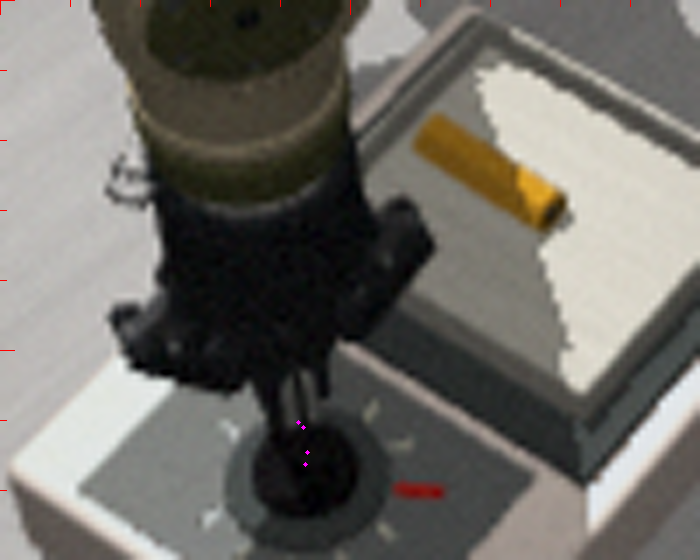

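The spacer lies whole in the tray, crop (415,145) to (560,215). The shut fingertips end at crop (300,420), at the bar's top, so the real tips are about 20 mm short of the reported TCP. I'll open and go about 20 mm lower, then close again.

Request:
apply_moves(increments=[0,0,-3,0,0,0,0,0,0,0,0,0,0,0,0,0,0,0,0,0,0,0,0,0,0,0,0,0,0,0,0,0,0,0,0,0,0,5,0,0,0,0,0,0,6,0,0,0,0,0,0,6,0,0,0,0,0,0,5,0,0,0,0,0,0,0,0,0,0,0])

```text
t: 27.3
eef_pos: [0.5325, -0.1975, 0.0774]
tool_rot: [[-0.931, 0.364, -0.001], [0.364, 0.931, -0.002], [-0.0, -0.002, -1.0]]
contact_force: [-0.8, -0.2, -0.9]
gripper_width: 0.0852
gripper_force: 0.0
```

Request:
apply_moves(increments=[0,0,0,0,0,0,150,0,0,0,0,0,0,150,0,0,0,0,0,0,150,0,0,0,0,0,0,200,0,0,0,0,0,0,255,0,0,0,0,0,0,255,0,0,0,0,0,0,255,0,0,0,0,0,0,255])

```text
t: 28.1
eef_pos: [0.5331, -0.1986, 0.0791]
tool_rot: [[-0.931, 0.364, 0.001], [0.364, 0.931, -0.004], [-0.003, -0.003, -1.0]]
contact_force: [-3.1, -2.7, 5.2]
gripper_width: 0.0118
gripper_force: 60.0
```

Run:
```python
from fk import *
p,R=now(); print(np.degrees(np.arctan2(R[1,0],R[0,0])), ctrl.get_obs()['ft_torque'])
```

```text
t 28.10 [ 0.5331 -0.1986  0.0791] q [-0.4959  0.3612 -0.1854  1.0212 -0.0031 -0.123 ] F [-3.067  -2.6713  5.2223] w 0.0118 60.02637505531311
158.6368365260925 [-0.6389  0.7333 -0.0661]
```

Request:
apply_moves(increments=[0,0,0,0,0,2,255,0,0,0,0,0,5,255,0,0,0,0,0,5,255,0,0,0,0,0,5,255,0,0,0,0,0,5,255,0,0,0,0,0,5,255,0,0,0,0,0,5,255,0,0,0,0,0,5,255,0,0,0,0,0,5,255,0,0,0,0,0,5,255,0,0,0,0,0,5,255,0,0,0,0,0,0,255])

```text
t: 29.3
eef_pos: [0.5344, -0.1974, 0.0791]
tool_rot: [[-0.287, 0.958, 0.004], [0.958, 0.287, -0.002], [-0.003, 0.003, -1.0]]
contact_force: [0.5, 1.5, 4.3]
gripper_width: 0.0117
gripper_force: 59.9
```

Request:
apply_moves(increments=[0,0,0,0,0,5,255,0,0,0,0,0,5,255,0,0,0,0,0,5,255,0,0,0,0,0,5,255,0,0,0,0,0,5,255,0,0,0,0,0,5,255,0,0,0,0,0,5,255,0,0,0,0,0,5,255,0,0,0,0,0,5,255,0,0,0,0,0,5,255,0,0,0,0,0,5,255,0,0,0,0,0,5,255,0,0,0,0,0,5,255,0,0,0,0,0,3,255,0,0,0,0,0,0,255])

```text
t: 30.8
eef_pos: [0.5365, -0.198, 0.0791]
tool_rot: [[0.779, 0.626, 0.007], [0.626, -0.779, -0.003], [0.004, 0.007, -1.0]]
contact_force: [6.6, -0.3, 0.4]
gripper_width: 0.0122
gripper_force: 59.4
```

Run:
```python
from fk import *
p,R=now(); print(np.degrees(np.arctan2(R[1,0],R[0,0])), ctrl.get_obs()['ft_torque'])
```

```text
t 30.80 [ 0.5365 -0.198   0.0791] q [-0.4945  0.3623 -0.1838  1.0171  0.001   1.9701] F [ 6.6093 -0.3279  0.3946] w 0.0122 59.38046336174011
38.789603538206215 [ 0.1043 -1.3826  0.0128]
```

Request:
apply_moves(increments=[0,0,0,0,0,1,255,0,0,0,0,0,1,255,0,0,0,0,0,0,255,0,0,0,0,0,0,255])

```text
t: 31.2
eef_pos: [0.5366, -0.1981, 0.0792]
tool_rot: [[0.8, 0.6, 0.007], [0.6, -0.8, -0.003], [0.004, 0.007, -1.0]]
contact_force: [7.5, 0.1, -0.4]
gripper_width: 0.0119
gripper_force: 59.4
```

Request:
apply_moves(increments=[0,0,0,0,0,0,200,0,0,0,0,0,0,150,0,0,0,0,0,0,0,0,0,0,0,0,0,0,0,0,0,0,0,0,0,0,0,0,0,0,0,0,0,0,0,0,0,0,0,0,0,0,0,0,0,0,0,0,-5,0,0,0,0,0,0,-15,0,0,0,0,0,0,-25,0,0,0,0,0,0,-25,0,0,0,0,0,0,-25,0,0,0,0,0,0,-25,0,0,0,0,0,0,-25,0,0,0,0,0,0,-25,0,0,0,0,0,0,-10,0,0,0,0,0,0,0,0,0,0,0])

```text
t: 33.0
eef_pos: [0.5338, -0.1979, 0.2603]
tool_rot: [[0.802, 0.597, 0.004], [0.597, -0.802, -0.004], [0.001, 0.006, -1.0]]
contact_force: [-0.1, -0.9, -1.2]
gripper_width: 0.0853
gripper_force: 0.0
```

Run:
```python
from fk import *
import tube,spacer
now(); s=ctrl.capture("scene"); t=ctrl.capture("top")
print(tube.band("scene",(318,190,30,25),s),spacer.brass(s))
print(s[256:282,202:232].mean(2).astype(int))
s0=np.load("scene0.npy")
for n,r in(("redb",(325,130,25,50)),("jar",(300,260,35,45)),("wb",(120,305,40,45))):
    x,y,w,h=r; print(n,np.abs(s[y:y+h,x:x+w].astype(int)-s0[y:y+h,x:x+w]).mean())
```

```text
t 33.00 [ 0.5338 -0.1979  0.2603] q [-0.4948  0.2891  0.1635  1.4395 -0.002   2.0068] F [-0.0734 -0.8602 -1.1576] w 0.0853 0.0
[(np.int32(39), array([332.7949, 204.9487]))] [([24, 16, 22, 17, 162], array([239.2778, 229.1111]))]
[[131 130 131 130 133 131 130 129 132 128  76  72  68  70  70  72  70  77
  105 134 138 136  83  39  32  40  41  41  43  41]
 [128 130 129 131 131 128 132 133 129 130  77  70  69  68  68  71  73  69
   73  86 105 144 140 109  57  38  39  46  44  43]
 [130 129 130 131 130 136 128 131 129 130 119  73  70  70  70  69  71  68
   73  70  73  89 132 142 136 110  45  35  40  42]
 [131 129 128 129 130 130 133 132 130 130 129  77  71  68  70  71  70  66
   68  73  69  68  83 105 132 144 134  82  39  42]
 [128 130 129 131 131 131 132 128 130 131 129  79  69  71 115  74  69  73
   72  70  71  69  71  77  86 117 149 140 110  57]
 [132 132 130 131 129 130 157 131 129 130 130  79  70  85 128  81  71  68
   70  69  66  68  68  71  69  77 107 130 144 136]
 [131 131 130 129 131 130 176 153 133 128 129 121  72  78 102  74  71  69
   74  70  66  97  72  72  69  67  75  88 115 15
[... 1744 characters left out ...]
 65  68]
 [ 87  77  81  79  81  69  28  16  18  22  20  22  20  21  17   7  25  65
   66  74  44  38  47  70  71  68  68  73  67  67]
 [120  78  82  81  82  82  71  52  19  14   9  10  13  18  21  36  65  77
   77  79  54  38  63  70  72  68  70  69  73  69]
 [131 117  73  81  83  80  81  75  67  67  67  41  36  64  69  70  77  78
   81  73  39  59  86  71  67  69  69  67  69  72]
 [128 130  72  63  82  80  83  82  83  81  83  73  70  82  83  79  74  83
   65  49 106  75 115 102  74  72  69  71  70  70]
 [128 129 114  90  64  73  79  78  80  83  83  82  83  79  78  79  65  64
   47 104 132  77  87 111  89  74  72  65  71  69]]
redb 8.072266666666666
jar 9.332486772486773
wb 9.667592592592593
```

Run:
```python
from fk import *
s=ctrl.capture("scene"); s0=np.load("scene0.npy"); t=ctrl.capture("top"); t0=np.load("top0.npy")
for a in((215.1,265.4),(213.6,265.2),(217,266.2)): print(onz("scene",*a,.12))
m=onz("scene",215.1,265.4,.12)
for c in([.5317,-.1993],[.5345,-.1982]): print(np.degrees(np.arctan2(m[1]-c[1],m[0]-c[0])),np.hypot(m[1]-c[1],m[0]-c[0]))
for n,a,b,r in(("redb",s0,s,(325,130,25,50)),("jar",s0,s,(300,260,35,45)),("wb",s0,s,(120,305,40,45)),("tubetop",s0,s,(300,160,30,30)),("redb",t0,t,(180,210,30,30)),("jart",t0,t,(290,145,30,30)),("wbt",t0,t,(400,215,30,30))):
    x,y,w,h=r; f=lambda i:cv2.GaussianBlur(i[y:y+h,x:x+w].mean(2).astype(np.float32),(0,0),1)
    print(n,cv2.phaseCorrelate(f(a),f(b)))
```

```text
[ 0.5393 -0.1946  0.12  ]
[ 0.5357 -0.197   0.12  ]
[ 0.5452 -0.1929  0.12  ]
31.72125296105281 0.008946858522416865
36.84234663286814 0.006010760739425713
redb ((0.44763906875486725, 0.06716949581493026), 0.9876620189666748)
jar ((0.07524427642245612, 0.5038958449348208), 0.9928547756171521)
wb ((0.03995430694295621, 0.5026678860866376), 1.0345921527014839)
tubetop ((0.022706486489475708, -0.010493048968795549), 1.0100846411122215)
redb ((0.0004982749474997661, -0.00032571580158879954), 1.0000152146650685)
jart ((-0.07839290399707188, -0.06683604349828265), 1.0198422638575235)
wbt ((-0.021495401634126665, 0.019729488808243545), 1.0059441513485379)
```

Everything checks out. The tube is home, the bottles and jar haven't moved, the spacer is in the tray, and the pointer heads about 37°, on the red mark.

```bash
python3 -c "
from station import ctrl
print(ctrl.sign_off())"
```

```text
the job is handed in; nothing more can be done
None
```

The job is handed in at about 33 s of robot time: the spacer lies in the tray, the empty tube is back home in its cradle, the dial pointer measures on the red mark, and the bottles and jar have not moved.

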